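Latch the opened phone and swing the magnifier over it

TASK

Get the opened phone in the metal holder ready for inspection. First push the holder's latch lever round, clockwise seen from above, as far as it goes, so that its tongue lies over the end of the phone; then push the swing-arm magnifier round until its lens is centred above the middle of the phone, and leave it there. Leave the phone in its seat and everything else on the bench where it is.

Things in the scene. Friction and masses are not known exactly. Their poses are not given: they have to be found in the camera images.
- holder: fixed aluminium phone holder, a plate 105 mm (its x) by 235 mm (its y), 12 mm thick, with low guides (5 mm) round the phone. Origin on the table under the middle of the phone's seat; z up; the latch is at its -y end and its pivot stands 100 mm from the origin along -y
- phone: loose opened phone, 75 (x) by 150 (y) by 8 mm, lying in the holder's guides on top of the plate, its axes along the holder's. Origin: centre of its underside, 12 mm above the table. Only to be looked at: it must stay in its seat
- latch (a joint): angle of the latch lever about its vertical pivot, 0 to 1.57 rad, growing clockwise seen from above. At 0 the lever points along the holder's +x; at 1.57, its stop, it points along the holder's -y and its short tongue lies over the phone's end. Starts between 0 and 0.4. It stays where left; pushing 80 mm from the pivot takes about 1.5 N
- latch_pivot (a point): point on the latch's pivot axis at the lever's mid-height, 36.5 mm above the table
- latch_tip (a point): outer end of the latch lever, 105 mm from the pivot, at its mid-height. The lever is a straight steel bar 12 mm wide and 20 mm tall (26.5 to 46.5 mm above the table) from the pivot (hub 24 mm across) to this end; on the other side of the pivot a flat tongue 42 mm long
- lens_arm (a joint): angle of the magnifier arm about the vertical axis of its post, growing counter-clockwise seen from above; range -2.4 to 0.6 rad, starts between -2.0 and -1.1. Over the phone it reads somewhere between -0.16 and 0.16, which depends on where the holder stands: the lens's place over the phone counts, not this value. Has friction, stays where left; pushing 120 mm from the axis takes about 1.3 N
- lens_pivot (a point): point on the arm's vertical pivot axis at the arm's mid-height, 123 mm above the table. The post (24 mm across, hub 34 mm across up to 138 mm high) stands on a fixed round foot 124 mm across, 18 mm high
- lens_center (a point): centre of the round magnifier lens (100 mm across over its black rim, 14 mm thick) at the end of the arm, 220 mm from the pivot axis, 123 mm above the table. The arm is a straight steel bar 12 mm wide and 16 mm tall (115 to 131 mm above the table) from the hub to the rim
- tip_cleaner: open brass tip-cleaner pot, 72 mm across, 45 mm tall, standing below the sweep of the magnifier arm. Bystander, loose: leave alone
- screw_tray: loose grey screw tray 80 x 100 mm, 18 mm tall, on the far side of the holder. Bystander, loose: leave alone
- screwdriver: small screwdriver lying on the table on the robot's side of the holder, about 170 mm long, up to 14 mm high; origin under its collar. Bystander, loose: leave alone
- spare_phone: closed black phone 75 x 150 x 8 mm lying on the table to the right. Bystander, loose: leave alone
- flux_bottle: small upright bottle 36 mm across, 90 mm tall. Bystander, loose: leave alone
- tweezers: steel tweezers 130 mm long lying flat, 6 mm high. Bystander, loose: leave alone
- brush: flat brush 125 mm long lying flat, at most 20 mm high. Bystander, loose: leave alone
- paste_jar: small jar 60 mm across, 60 mm tall. Bystander, loose: leave alone

How it is judged:
By the outcome, as a careful person would: the job done as asked, in the order asked, and still so for the second after the job is handed in, with the robot touching nothing.
It also fails if it takes over 54 s, if anything falls off the work surface, if the arm or the gripper's body presses on something with over 40 N, if the wrist force passes 120 N, or if a joint passes its speed limit or range.

ROBOT

A 6-joint arm with a two-finger parallel gripper is mounted at the origin on the work surface. World frame = base frame: x ahead of the robot, y to its left, z up, the work surface at z = 0. Lengths are in m, angles in rad, forces in N, time in s.
With the tool pointing down it reaches from about 0.3 to 0.95 m from the base axis. Payload 3.1 kg.
Tool frame: the origin (TCP) lies at the very end of the fingers, on their centre line; the grasp point (between the pads) lies tcp_to_grasp behind it (tcp_to_grasp is the distance from the TCP to the grasp point, in m); z points along the fingers, x is the direction in which the jaws open and shut, and the axes are right-handed (so a half turn about z gives the same grasp; the last joint's range is limited). The gripper opens to 85 mm and grips with 20 to 120 N. Pads are 22 mm wide; open, the fingers measure 114 mm over their backs; the gripper's body (76 mm by 85 mm) begins 54 mm behind the grasp point. The pads swing forward as they close: fully open they stand 13 mm farther back than shut.
Start: joints at [1.204, 0.308, 1.634, -0, 1.2, -0.07], TCP at [0.183, 0.598, 0.231] pointing down, gripper open.
Joint ranges: [-3.06, 3.06], [-0.79, 1.96], [0.05, 2.63], [-1.19, 4.34], [0.05, 2.64], [-2.94, 2.94]. Speed limits (rad/s): [2.79, 2.79, 3.14, 3.14, 3.14, 3.14].

INTERFACE

Orientations are given as a unit quaternion [x, y, z, w].
In Python, from rig import state, camera, hand_in, regions_of, tcp_to_grasp gives the robot as it stands.
- The arm moves only by the tool move_arm, never from a script. Its argument "plan" is a list of rows, each a list of 7 numbers: the opening in per cent of the stroke, from 0 (shut) to 100 (fully open), then the shift along the tool's x, y, z in m, then the turn, a rotation vector about the tool's x, y, z in degrees. A call has 1 to 20 rows; each row shifts and turns the commanded pose from where the row before left it, along the tool's axes as they then stand; what a row does not reach is not made up. A row lasts 1/10 s, in which the tool goes at most 50 mm and 8.59 degrees, less where a joint would pass 70% of its speed; a pose out of reach is approached as far as the arm can. A call is refused whole if a number of a shift passes 0.05 or a number of a turn 8.59, either way. A call with a gripper value outside its range is refused whole. The fingers move at their own pace and stop on an object; the grip force is fixed at half the most. Time passes only in rows, so rows that do not move let the fingers close. It gives the time, the measured TCP pose, the force and the opening at its end, in the units of the state.
- state(): the state, without advancing time (a new reading comes with each control period).
- camera(name): name is "scene" or "top" or "wrist"; returns a dict with "frame" (400x640x3 uint8, red, green, blue), "fov_y" (degrees; the focal length in pixels is half the picture's height over the tangent of half this angle, whatever the lens; pixels are square), "cx", "cy" (the principal point, pixels), "eye" and "orientation" of the camera in the world. Camera axes: x right, y up, looking along -z (the intrinsics and any distortion apply to the point x, -y, -z); pixel columns grow to the right and rows downward; lengths in m; the calibration is good to about 2 mm. A picture is of the moment at which its call begins. There is no depth.
- hand_in(): hands the job in, once; it reports no verdict.
Trained networks look in the newest picture that a camera, given by its name, has taken for a name from the list of things; names that differ only in an ending like _2 or _b are one class to them, and where a whole thing is asked for, a point or a joint stands for the part that bears it (a point fixed in the world has none). Each returns a list of dicts, best first, with "p" (0 to 1); they miss things now and then, are a little off and sometimes report something else, mostly with a low value. They report only what shows in the picture. A call takes as long as a camera call.
- regions_of(label, camera): "region" (400x640 bool, what is visible of it) and "bbox" ([left, top, right, bottom] in pixels, round what is visible of it).
The state is a dict: "time_s": time; "joint_positions": joint angles; "dq": joint speeds; "tau": joint torques, N m; "eef_pos": TCP position; "ee_rot": TCP orientation; "wrist_force": force on the tool from outside, world axes, zero at the start; "ft_torque": the same for the moment, N m; "grip_width": finger opening in m.
Only numpy, scipy, OpenCV 4.12 (cv2) and the standard library are available. Lean on these libraries where they do the work, as an engineer would, in place of code of your own. Each camera call takes 0.05 s, during which the arm holds its last target.

## Working session

There is one attempt and no reset: what is moved stays moved. The work goes in short steps, Python scripts to look and compute and a tool call to move; the robot and the scene stay as the last step left them, time stands still between calls to the robot, and variables do not carry over. Pictures are saved under pics/ and viewed, and the job is handed in when it is done.

Besides the shell and the picture viewer there is one more tool, called after "Emit:" as name(argument=value, ...), one argument or row to a line, values as JSON. move_arm: Moves the arm, as the interface text tells. Its arguments: {"type":"object","properties":{"plan":{"type":"array","items":{"type":"array","items":{"type":"number"}}}},"required":["plan"]}

```bash
ls; mkdir -p pics
cat > h.py <<'E'
import numpy as np, cv2
from rig import state,camera,regions_of
from scipy.spatial.transform import Rotation as R
def cam(n):
    c=camera(n); return c
def K(c):
    h,w=c['frame'].shape[:2]; f=h/2/np.tan(np.radians(c['fov_y'])/2); return f
def ray(c,u,v):
    f=K(c); d=np.array([(u-c['cx'])/f,-(v-c['cy'])/f,-1.0])
    return R.from_quat(c['orientation']).apply(d)
def at(c,u,v,z):
    d=ray(c,u,v); e=np.array(c['eye']); return e+d*(z-e[2])/d[2]
def proj(c,p):
    q=R.from_quat(c['orientation']).inv().apply(np.array(p)-c['eye']); f=K(c)
    return c['cx']+f*q[0]/-q[2], c['cy']-f*q[1]/-q[2]
E
python3 - <<'E'
from h import *
import pickle
for n in ['scene','top']:
    c=cam(n); print(n,{k:v for k,v in c.items() if k!='frame'})
    cv2.imwrite(f'pics/{n}0.png',c['frame'][:,:,::-1]); pickle.dump(c,open(f'{n}0.pkl','wb'))
for n in ['holder','phone','latch','lens_arm','tip_cleaner','screw_tray','screwdriver','spare_phone','flux_bottle','tweezers','brush','paste_jar']:
    print(n,[(round(r['p'],2),r['bbox']) for r in regions_of(n,'top')][:2])
s=state();print(s)
E
```

```text
pics
scene {'fov_y': 42.20080551372821, 'cx': 312.0037771072612, 'cy': 192.32959715199564, 'eye': array([1.40883277, 0.56969478, 1.16073972]), 'orientation': array([0.18707558, 0.33016186, 0.80893998, 0.44901223])}
top {'fov_y': 47.72734828968527, 'cx': 312.4748387900512, 'cy': 201.77864872683355, 'eye': array([0.46290725, 0.00394751, 1.26140055]), 'orientation': array([ 0.02589879, -0.00833172, -0.70680274,  0.70688734])}
holder [(0.88, [283.3, 153.9, 371.7, 224.4]), (0.35, [349.8, 155.9, 360.1, 209.0])]
phone [(0.87, [289.2, 178.8, 347.0, 218.6]), (0.17, [451.4, 204.7, 508.2, 238.0])]
latch [(0.53, [350.7, 158.7, 358.8, 209.9]), (0.24, [449.8, 202.8, 507.7, 240.2])]
lens_arm [(0.65, [170.9, 150.9, 247.3, 251.4]), (0.4, [323.1, 233.9, 357.9, 245.7])]
tip_cleaner [(0.66, [225.8, 210.9, 252.8, 235.7])]
screw_tray [(0.72, [279.5, 127.2, 320.4, 164.0])]
screwdriver [(0.61, [325.3, 232.5, 361.0, 244.7]), (0.48, [174.1, 156.0, 247.9, 250.9])]
spare_phone [(0.91, [449.5, 202.4, 510.7, 239.7])]
flux_bottle [(0.59, [426.7, 158.8, 443.0, 175.9])]
tweezers [(0.64, [170.9, 153.0, 246.3, 253.8]), (0.6, [185.9, 254.1, 200.5, 288.0])]
brush [(0.55, [156.8, 181.0, 161.7, 228.4]), (0.19, [425.1, 160.9, 444.5, 173.9])]
paste_jar [(0.71, [186.7, 134.2, 210.5, 154.7])]
{'time_s': 0.7, 'joint_positions': array([ 1.20429327e+00,  3.08058533e-01,  1.63377152e+00, -2.13640338e-05,
        1.19972569e+00, -6.96990070e-02]), 'dq': array([-0.00098924,  0.000986  , -0.00015086, -0.00035055, -0.00065627,
        0.00072617]), 'tau': array([ 4.92416184e-04, -4.15142369e+01, -2.77003419e+01, -2.51773654e-04,
        1.16539788e-03, -2.54916813e-06]), 'eef_pos': array([0.18282822, 0.59767778, 0.23131147]), 'ee_rot': array([ 8.03883724e-01,  5.94786480e-01,  2.09122459e-05, -1.52038151e-06]), 'wrist_force': array([ 0.10662106, -0.01142772, -0.24320138]), 'ft_torque': array([-0.00289237,  0.03137701, -0.03325506]), 'grip_width': 0.08540979451154793}
```

Run:
```python
from h import *
i=cv2.imread('pics/top0.png')[110:310,120:520]
cv2.imwrite('pics/top0c.png',cv2.resize(i,None,fx=2,fy=2,interpolation=cv2.INTER_CUBIC))
```

```text
(no output)
```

View pics/top0c.png

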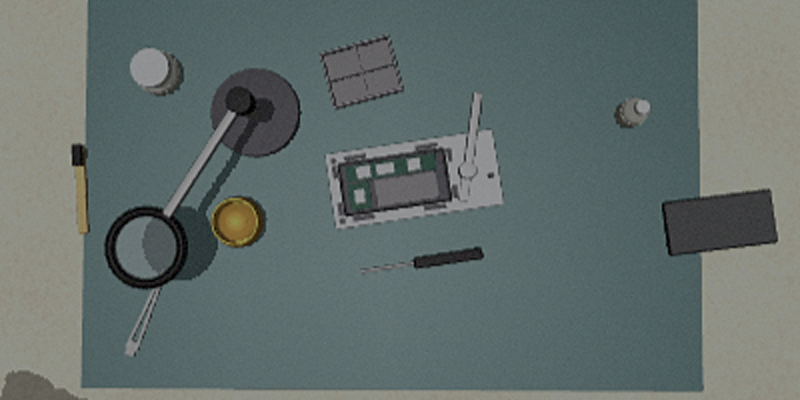

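View pics/scene0.png

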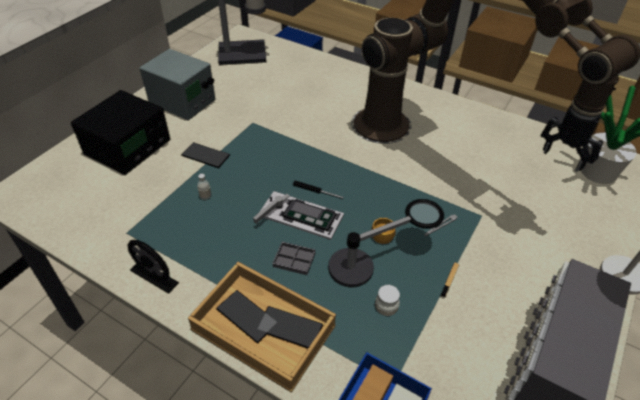

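```bash
cat > m.py <<'E'
from h import *
import pickle
c=pickle.load(open('top0.pkl','rb'))
s=lambda u,v,z: at(c,120+(u+.5)/2-.5,110+(v+.5)/2-.5,z)
co=np.array([s(326,153,.012),s(494,129,.012),s(503,205,.012),s(336,229,.012)])
print('corners',co.round(4).tolist()); print([np.linalg.norm(co[i]-co[i-1]).round(4) for i in range(4)])
print('phone corners',[s(u,v,.02)[:2].round(4) for u,v in [(339,162),(446,148),(452,199),(345,214)]])
print('latch pivot',s(467,171,.0465)[:2],'tip',s(477,94,.0465)[:2])
print('hub',s(239,100,.138)[:2],'lens',s(147,247,.130)[:2], 'foot', s(258,112,.018)[:2])
print('cleaner',s(238,220,.045)[:2],'driver',s(360,271,.0)[:2],s(482,252,.007)[:2],'tray',s(362,72,.018)[:2])
E
python3 m.py
python3 - <<'E'
from h import *
i=cv2.imread('pics/top0.png')[150:250,230:400]
cv2.imwrite('pics/z.png',cv2.resize(i,None,fx=4.5,fy=4.5,interpolation=cv2.INTER_CUBIC))
i=cv2.imread('pics/scene0.png')[170:300,230:460]
cv2.imwrite('pics/z2.png',cv2.resize(i,None,fx=3.4,fy=3.4,interpolation=cv2.INTER_CUBIC))
E
```

```text
corners [[0.5667, 0.1176, 0.012], [0.5997, -0.1152, 0.012], [0.4945, -0.127, 0.012], [0.4613, 0.1034, 0.012]]
[np.float64(0.1063), np.float64(0.2351), np.float64(0.1058), np.float64(0.2327)]
phone corners [array([0.5535, 0.0989]), array([ 0.5727, -0.0484]), array([ 0.5025, -0.0565]), array([0.4819, 0.0904])]
latch pivot [ 0.53929399 -0.07542025] tip [ 0.64332899 -0.08925984]
hub [0.62305152 0.21581517] lens [0.43866115 0.33188851] foot [0.62333943 0.21182669]
cleaner [0.47336704 0.23330992] driver [0.40292189 0.07066323] [ 0.42971672 -0.09826335] tray [0.67871874 0.06750887]
```

View pics/z.png

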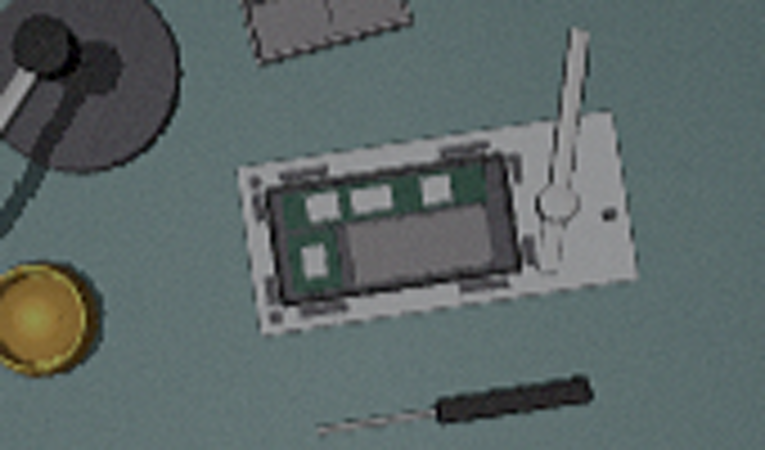

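View pics/z2.png

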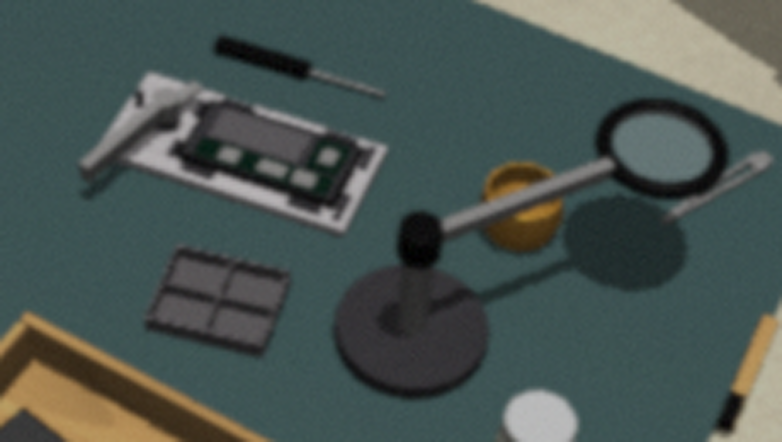

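Run:
```python
from h import *
import rig
print(rig.tcp_to_grasp if not callable(rig.tcp_to_grasp) else rig.tcp_to_grasp())
print(R.from_quat(state()['ee_rot']).as_matrix().round(4)); print(2*np.degrees(np.arctan2(.594786,.803884)))
```

```text
0.0187
[[ 0.2925  0.9563  0.    ]
 [ 0.9563 -0.2925  0.    ]
 [ 0.      0.     -1.    ]]
72.9947615146369
```

Emit:
move_arm(
  plan=[
    [0, 0, 0, 0, 0, 0, 8.1],
    [0, 0, 0, 0, 0, 0, 8.1],
    [0, 0, 0, 0, 0, 0, 8.1],
    [0, 0, 0, 0, 0, 0, 8.1],
    [0, 0, 0, 0, 0, 0, 8.1],
    [0, 0, 0, 0, 0, 0, 8.1],
    [0, 0, 0, 0, 0, 0, 8.1],
    [0, 0, 0, 0, 0, 0, 8.1],
    [0, 0, 0, 0, 0, 0, 8.2],
    [0, 0, 0, 0, 0, 0, 0],
    [0, 0, 0, 0, 0, 0, 0],
  ],
)

```text
time_s: 1.8
eef_pos: [0.1828, 0.5977, 0.2313]
ee_rot: [1.0, 0.001, 0.0, -0.0]
wrist_force: [0.6, -0.8, -0.3]
grip_width: -0.0002
```

Emit:
move_arm(
  plan=[
    [0, 0.0273, 0.0399, 0, 0, 0, 0],
    [0, 0.0273, 0.0399, 0, 0, 0, 0],
    [0, 0.0273, 0.0399, 0, 0, 0, 0],
    [0, 0.0273, 0.0399, 0, 0, 0, 0],
    [0, 0.0273, 0.0399, 0, 0, 0, 0],
    [0, 0.0273, 0.0399, 0, 0, 0, 0],
    [0, 0.0273, 0.0399, 0, 0, 0, 0],
    [0, 0.0273, 0.0399, 0, 0, 0, 0],
    [0, 0.0273, 0.0399, 0, 0, 0, 0],
    [0, 0.0273, 0.0399, 0, 0, 0, 0],
    [0, 0.0273, 0.0399, 0, 0, 0, 0],
    [0, 0.0273, 0.0399, 0, 0, 0, 0],
    [0, 0.0273, 0.0399, 0, 0, 0, 0],
    [0, 0.0273, 0.0399, 0, 0, 0, 0],
    [0, 0.0273, 0.0399, 0, 0, 0, 0],
    [0, 0.0273, 0.0399, 0, 0, 0, 0],
    [0, 0, 0, 0, 0, 0, 0],
    [0, 0, 0, 0, 0, 0, 0],
  ],
)

```text
time_s: 3.6
eef_pos: [0.6196, -0.0417, 0.2308]
ee_rot: [1.0, -0.0, -0.0, -0.0]
wrist_force: [-0.4, 1.0, 0.1]
grip_width: -0.0003
```

Run:
```python
from h import *
c=cam('wrist'); print({k:v for k,v in c.items() if k!='frame'})
cv2.imwrite('pics/w1.png',c['frame'][:,:,::-1])
print(proj(c,[.62,-.0876,.0465]), proj(c,[.6433,-.0893,.0465]))
```

```text
{'fov_y': 65.7244774354637, 'cx': 324.0472967748942, 'cy': 199.27731368056487, 'eye': array([0.61870014, 0.03575385, 0.3738971 ]), 'orientation': array([-1.53122580e-01,  7.23665559e-04, -3.05857244e-04,  9.88206890e-01])}
(np.float64(325.67726416028296), np.float64(215.66008102613637)) (np.float64(346.29548959327616), np.float64(217.0636187747063))
```

View pics/w1.png

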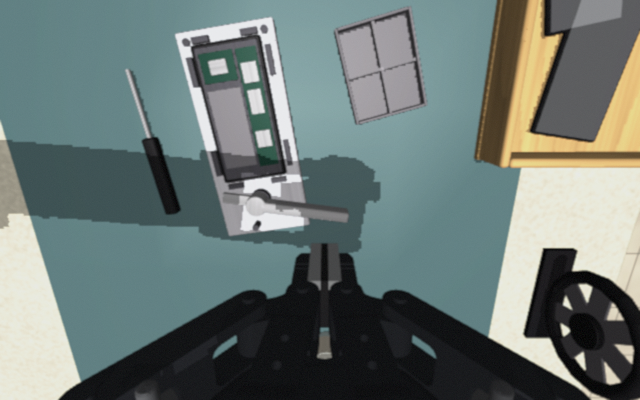

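Emit:
move_arm(
  plan=[
    [0, 0, 0, 0.04, 0, 0, 0],
    [0, 0, 0, 0.04, 0, 0, 0],
    [0, 0, 0, 0.04, 0, 0, 0],
    [0, 0, 0, 0.04, 0, 0, 0],
    [0, 0, 0, 0.03, 0, 0, 0],
    [0, 0, 0, 0.01, 0, 0, 0],
    [0, 0, 0, 0, 0, 0, 0],
    [0, 0, 0, 0, 0, 0, 0],
  ],
)

```text
time_s: 4.45
eef_pos: [0.6207, -0.0401, 0.033]
ee_rot: [1.0, 0.001, 0.001, 0.0]
wrist_force: [0.9, 0.3, 0.5]
grip_width: 0.0
```

Run:
```python
from h import *
P=np.array([.5405,-.077]); cur=None
s=state(); cur=s['eef_pos'][:2]; print(s['eef_pos'])
# pusher circle-equiv radius ~ .016 ; tool rotates with lever; offset 6+11 =17 from lever axis, at 78mm
for a in np.radians([-2,-10,-20,-30,-40,-50,-60,-70,-76,-80,-82,-84]):
    d=np.array([np.cos(a),np.sin(a)]); n=np.array([-d[1],d[0]])
    print(np.degrees(a).round(), (P+.08*d+.017*n).round(4))
```

```text
[ 0.62074474 -0.0401288   0.03297909]
-2.0 [ 0.621  -0.0628]
-10.0 [ 0.6222 -0.0742]
-20.0 [ 0.6215 -0.0884]
-30.0 [ 0.6183 -0.1023]
-40.0 [ 0.6127 -0.1154]
-50.0 [ 0.6049 -0.1274]
-60.0 [ 0.5952 -0.1378]
-70.0 [ 0.5838 -0.1464]
-76.0 [ 0.5763 -0.1505]
-80.0 [ 0.5711 -0.1528]
-82.0 [ 0.5685 -0.1539]
-84.0 [ 0.5658 -0.1548]
```

Emit:
move_arm(
  plan=[
    [0, 0, 0.015, 0, 0, 0, 4],
    [0, 0, 0.015, 0, 0, 0, 4],
    [0, 0.0012, 0.007, 0, 0, 0, 5],
    [0, 0.0012, 0.007, 0, 0, 0, 5],
    [0, 0.0012, 0.007, 0, 0, 0, 5],
    [0, 0.0012, 0.007, 0, 0, 0, 5],
    [0, 0.0012, 0.007, 0, 0, 0, 5],
    [0, 0.0012, 0.007, 0, 0, 0, 5],
    [0, 0.0012, 0.007, 0, 0, 0, 5],
    [0, 0.0012, 0.007, 0, 0, 0, 5],
    [0, 0.0012, 0.007, 0, 0, 0, 5],
    [0, 0.0012, 0.007, 0, 0, 0, 5],
    [0, 0.0012, 0.007, 0, 0, 0, 5],
    [0, 0.0012, 0.007, 0, 0, 0, 5],
    [0, 0, 0, 0, 0, 0, 0],
    [0, 0, 0, 0, 0, 0, 0],
  ],
)

```text
time_s: 6.05
eef_pos: [0.5849, -0.1445, 0.0335]
ee_rot: [0.83, -0.558, 0.002, -0.001]
wrist_force: [0.6, 0.1, -0.1]
grip_width: -0.0
```

Run:
```python
from h import *
c=cam('wrist'); cv2.imwrite('pics/w2.png',c['frame'][:,:,::-1])
s=state(); print(s['eef_pos'],s['wrist_force'],R.from_quat(s['ee_rot']).as_matrix()[:,0])
```

```text
[ 0.58481298 -0.14440632  0.03312375] [0.53812654 0.72204768 0.35921792] [ 0.37613834 -0.92656026  0.00245837]
```

View pics/w2.png

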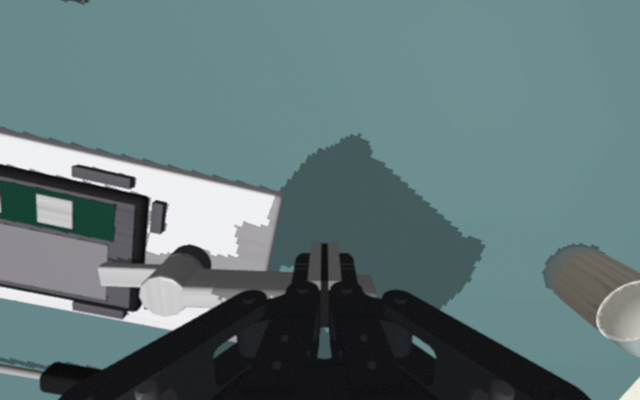

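Emit:
move_arm(
  plan=[
    [0, 0.0012, 0.007, 0, 0, 0, 5],
    [0, 0.0012, 0.007, 0, 0, 0, 5],
    [0, 0.0005, 0.003, 0, 0, 0, 2],
    [0, 0, 0.001, 0, 0, 0, 0],
    [0, 0, 0.001, 0, 0, 0, 0],
    [0, 0, 0, 0, 0, 0, 0],
  ],
)

```text
time_s: 6.7
eef_pos: [0.571, -0.1519, 0.0328]
ee_rot: [0.766, -0.643, 0.004, -0.003]
wrist_force: [8.1, 3.1, -4.1]
grip_width: 0.0004
```

Run:
```python
from h import *
s=state(); print(s['eef_pos'],s['wrist_force'],R.from_quat(s['ee_rot']).as_matrix()[:,0])
```

```text
[ 0.57097305 -0.15194232  0.03281861] [ 8.12769162  3.06516454 -4.10365821] [ 0.17341396 -0.98484642  0.00226605]
```

Emit:
move_arm(
  plan=[
    [0, 0, 0.0015, 0, 0, 0, 1],
    [0, 0, 0.001, 0, 0, 0, 1],
    [0, 0, 0, 0, 0, 0, 0],
  ],
)

```text
time_s: 7.0
eef_pos: [0.5709, -0.1524, 0.033]
ee_rot: [0.754, -0.656, 0.006, -0.005]
wrist_force: [11.8, 4.7, -8.7]
grip_width: -0.0002
```

Run:
```python
from h import *
s=state(); print(s['eef_pos'],s['wrist_force'],R.from_quat(s['ee_rot']).as_matrix()[:,0])
```

```text
[ 0.57092919 -0.15241195  0.03301095] [11.83983099  4.71120331 -8.69162349] [ 0.13831752 -0.99038252  0.0032739 ]
```

Emit:
move_arm(
  plan=[
    [0, 0, -0.01, 0, 0, 0, 0],
    [0, 0, -0.02, 0, 0, 0, 0],
    [0, 0, 0, -0.04, 0, 0, -8],
    [0, 0, 0, -0.04, 0, 0, -8],
    [0, 0, 0, -0.04, 0, 0, -8],
    [0, 0, 0, -0.04, 0, 0, -8],
    [0, 0, 0, -0.04, 0, 0, -8],
    [0, 0, 0, 0, 0, 0, -8],
    [0, 0, 0, 0, 0, 0, -8],
    [0, 0, 0, 0, 0, 0, -8],
    [0, 0, 0, 0, 0, 0, -8],
    [0, 0, 0, 0, 0, 0, -8],
    [0, 0, 0, 0, 0, 0, -2],
    [0, 0, 0, 0, 0, 0, 0],
    [0, 0, 0, 0, 0, 0, 0],
  ],
)

```text
time_s: 8.5
eef_pos: [0.5931, -0.1486, 0.2314]
ee_rot: [1.0, -0.0, -0.0, 0.0]
wrist_force: [-0.3, -0.2, 0.6]
grip_width: 0.0003
```

Run:
```python
from h import *
c=cam('wrist'); cv2.imwrite('pics/w3.png',c['frame'][:,:,::-1])
s=state(); print(s['eef_pos'],s['wrist_force'],R.from_quat(s['ee_rot']).as_matrix()[:,0])
print(proj(c,[.5405,-.077,.0465]),proj(c,[.556,-.181,.0465]))
```

```text
[ 0.59313321 -0.1486452   0.23138666] [0.0087629  0.50518634 0.4492352 ] [ 9.99999913e-01 -3.15714751e-04 -2.72339476e-04]
(np.float64(273.4612514051631), np.float64(106.869826787825)) (np.float64(291.9781530755334), np.float64(204.00693105784407))
```

View pics/w3.png

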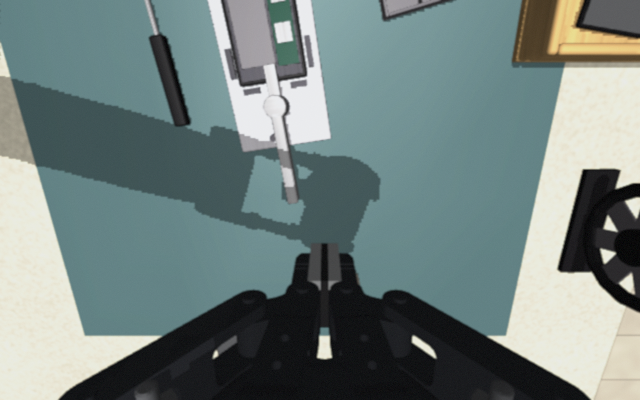

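Emit:
move_arm(
  plan=[
    [0, -0.0045, -0.0469, 0, 0, 0, 0],
    [0, -0.0045, -0.0469, 0, 0, 0, 0],
    [0, -0.0045, -0.0469, 0, 0, 0, 0],
    [0, -0.0045, -0.0469, 0, 0, 0, 0],
    [0, -0.0045, -0.0469, 0, 0, 0, 0],
    [0, -0.0045, -0.0469, 0, 0, 0, 0],
    [0, -0.0045, -0.0469, 0, 0, 0, 0],
    [0, -0.0045, -0.0469, 0, 0, 0, 0],
    [0, -0.0045, -0.0469, 0, 0, 0, 0],
    [0, -0.0045, -0.0469, 0, 0, 0, 0],
    [0, 0, 0, 0, 0, 0, 8],
    [0, 0, 0, 0, 0, 0, 8],
    [0, 0, 0, 0, 0, 0, 8],
    [0, 0, 0, 0, 0, 0, 8],
    [0, 0, 0, 0, 0, 0, 0],
  ],
)

```text
time_s: 10.05
eef_pos: [0.5481, 0.3204, 0.2312]
ee_rot: [0.961, -0.276, -0.0, 0.0]
wrist_force: [-0.5, 0.1, 0.3]
grip_width: -0.0001
```

Run:
```python
from h import *
c=cam('wrist'); cv2.imwrite('pics/w4.png',c['frame'][:,:,::-1])
s=state(); print(s['eef_pos'],R.from_quat(s['ee_rot']).as_matrix()[:,0])
c=cam('top'); cv2.imwrite('pics/t4.png',cv2.resize(c['frame'][110:310,120:520,::-1],None,fx=2,fy=2))
```

```text
[0.54817902 0.32032294 0.23125259] [ 8.49414736e-01 -5.27725882e-01  2.65169945e-06]
```

View pics/w4.png

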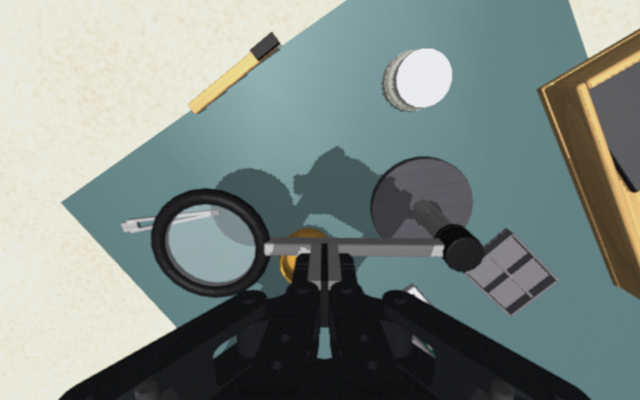

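View pics/t4.png

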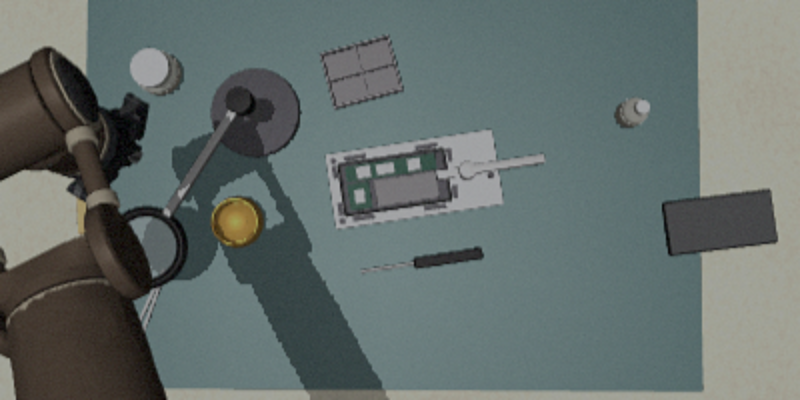

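Run:
```python
from h import *
c=cam('wrist'); s=state(); p=s['eef_pos']; print(proj(c,[p[0],p[1],.131]),proj(c,p))
for u,v in [(300,244),(420,247),(300,254),(420,254),(207,242),(465,246)]: print(u,v,at(c,u,v,.131)[:2])
b=at(c,420,248,.131)[:2]-at(c,290,246,.131)[:2]; print(np.degrees(np.arctan2(*(-b[::-1]))))
```

```text
(np.float64(325.2635359586143), np.float64(198.69918185557134)) (np.float64(325.94696681947806), np.float64(257.3922974930029))
300 244 [0.50800922 0.29689625]
420 247 [0.59485077 0.23959835]
300 254 [0.50274338 0.28884843]
420 254 [0.59182796 0.23352804]
207 242 [0.44088876 0.34081256]
465 246 [0.62839205 0.21989484]
147.18752367943924
```

Emit:
move_arm(
  plan=[
    [0, 0, 0, 0.04, 0, 0, 0],
    [0, 0, 0, 0.04, 0, 0, 0],
    [0, 0, 0, 0.033, 0, 0, 0],
    [0, 0, 0, 0.01, 0, 0, 0],
    [0, 0, 0.02, 0, 0, 0, 0],
    [0, 0, 0.01, 0, 0, 0, 0],
    [0, 0, 0, 0, 0, 0, 0],
  ],
)

```text
time_s: 10.9
eef_pos: [0.5325, 0.2944, 0.1094]
ee_rot: [0.961, -0.276, 0.0, -0.0]
wrist_force: [0.2, -0.4, 1.0]
grip_width: -0.0001
```

Run:
```python
from h import *
s=state(); print(s['eef_pos'],s['wrist_force'])
```

```text
[0.53253241 0.29435624 0.10939218] [ 0.15656555 -0.36480005  0.9790257 ]
```

Emit:
move_arm(
  plan=[
    [0, -0.0005, 0.0042, 0, 0, 0, -2],
    [0, -0.0007, 0.0063, 0, 0, 0, -3],
    [0, -0.0009, 0.0084, 0, 0, 0, -4],
    [0, -0.0009, 0.0084, 0, 0, 0, -4],
    [0, -0.0009, 0.0084, 0, 0, 0, -4],
    [0, -0.0009, 0.0084, 0, 0, 0, -4],
    [0, -0.0009, 0.0084, 0, 0, 0, -4],
    [0, -0.0009, 0.0084, 0, 0, 0, -4],
    [0, -0.0009, 0.0084, 0, 0, 0, -4],
    [0, -0.0009, 0.0084, 0, 0, 0, -4],
  ],
)

```text
time_s: 11.9
eef_pos: [0.5053, 0.2245, 0.1102]
ee_rot: [0.999, 0.045, 0.002, -0.001]
wrist_force: [-0.2, 2.2, 0.3]
grip_width: -0.0002
```

Run:
```python
from h import *
s=state(); p=s['eef_pos'];print(p,s['wrist_force'],R.from_quat(s['ee_rot']).as_matrix()[:,0]); v=p[:2]-[.623,.2138]; print(np.linalg.norm(v),np.degrees(np.arctan2(v[1],v[0])))
c=cam('wrist'); cv2.imwrite('pics/w5.png',c['frame'][:,:,::-1])
```

```text
[0.5053082  0.22449293 0.11019774] [-0.16629939  2.15211131  0.32615423] [0.99593458 0.0900244  0.003148  ]
0.1181765525621822 174.80862415502872
```

View pics/w5.png

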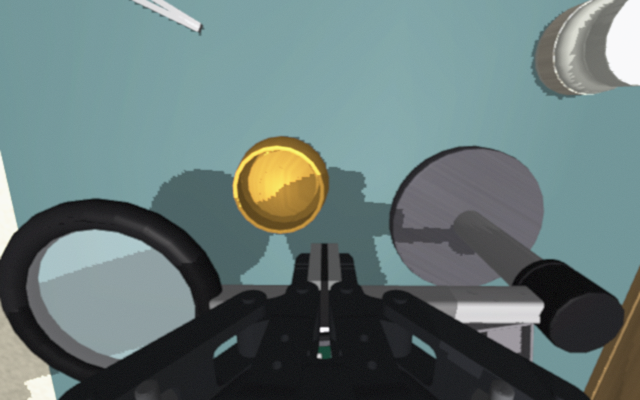

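Emit:
move_arm(
  plan=[
    [0, -0.0009, 0.0084, 0, 0, 0, -4],
    [0, -0.0009, 0.0084, 0, 0, 0, -4],
    [0, -0.0009, 0.0084, 0, 0, 0, -4],
    [0, -0.0009, 0.0084, 0, 0, 0, -4],
    [0, -0.0009, 0.0084, 0, 0, 0, -4],
    [0, -0.0009, 0.0084, 0, 0, 0, -4],
    [0, -0.0009, 0.0084, 0, 0, 0, -4],
    [0, -0.0009, 0.0084, 0, 0, 0, -4],
    [0, -0.0009, 0.0084, 0, 0, 0, -4],
    [0, -0.0009, 0.0084, 0, 0, 0, -4],
    [0, -0.0005, 0.0042, 0, 0, 0, -2],
    [0, -0.0002, 0.0021, 0, 0, 0, -1],
    [0, 0, 0, 0, 0, 0, 0],
  ],
)

```text
time_s: 13.25
eef_pos: [0.5333, 0.1395, 0.1092]
ee_rot: [0.914, 0.406, 0.001, 0.0]
wrist_force: [-0.1, 0.2, -0.7]
grip_width: -0.0001
```

Run:
```python
from h import *
s=state(); p=s['eef_pos'];print(p,s['wrist_force'],R.from_quat(s['ee_rot']).as_matrix()[:,0]); v=p[:2]-[.623,.2138]; print(np.linalg.norm(v),np.degrees(np.arctan2(v[1],v[0])))
c=cam('top'); cv2.imwrite('pics/t6.png',cv2.resize(c['frame'][110:260,200:400,::-1],None,fx=4,fy=4,interpolation=cv2.INTER_CUBIC))
c=cam('scene'); cv2.imwrite('pics/s6.png',cv2.resize(c['frame'][150:300,230:430,::-1],None,fx=4,fy=4,interpolation=cv2.INTER_CUBIC))
```

```text
[0.53326302 0.13949932 0.10922124] [-0.13919017  0.24837529 -0.7486361 ] [0.66972371 0.74260859 0.0016252 ]
0.11650457593670879 -140.37582384216464
```

View pics/t6.png

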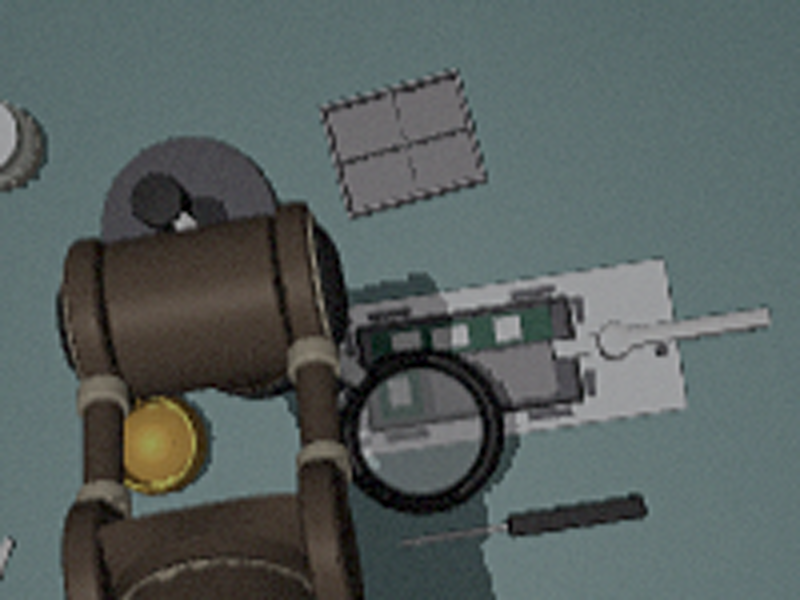

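View pics/s6.png

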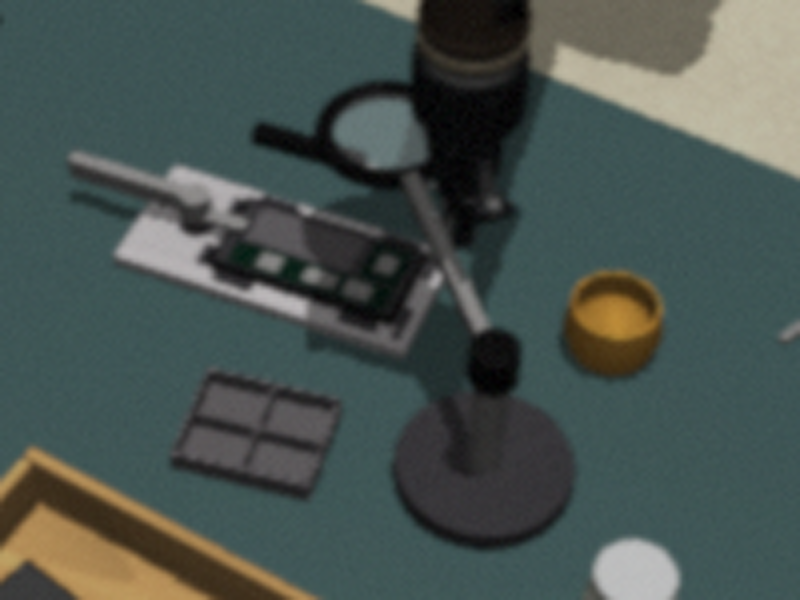

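```bash
cat > l.py <<'E'
from h import *
piv=np.array([.623,.2138]); ph=np.array([.5277,.0211])
def rep(c,x,y,x0=200,y0=110,k=4):
    l=at(c,x0+(x+.5)/k-.5,y0+(y+.5)/k-.5,.130)[:2]; v=l-piv; w=ph-piv
    a=np.degrees(np.arctan2(*v[::-1]));b=np.degrees(np.arctan2(*w[::-1])); print('lens',l.round(4),'r',np.linalg.norm(v).round(4),'ang',a.round(2),'target',b.round(2),'left deg',(b-a).round(2))
E
python3 - <<'E'
from l import *
c=cam('top'); rep(c,424,432)
for r in regions_of('lens_center','top')+regions_of('lens_arm','top'): print(r['p'],r['bbox'])
E
```

```text
lens [0.478  0.0492] r 0.2193 ang -131.37 target -116.31 left deg 15.06
0.71 [232.2, 152.2, 327.9, 239.5]
0.94 [233.3, 153.5, 324.1, 237.6]
0.37 [184.8, 134.2, 211.6, 156.7]
0.34 [158.1, 183.3, 161.6, 228.0]
0.27 [325.0, 230.9, 360.6, 246.6]
```

Emit:
move_arm(
  plan=[
    [0, -0.0005, 0.0042, 0, 0, 0, -2],
    [0, -0.0007, 0.0063, 0, 0, 0, -3],
    [0, -0.0007, 0.0063, 0, 0, 0, -3],
    [0, -0.0005, 0.0042, 0, 0, 0, -2],
    [0, -0.0002, 0.0021, 0, 0, 0, -1],
    [0, 0, 0, 0, 0, 0, 0],
    [0, 0, 0, 0, 0, 0, 0],
  ],
)

```text
time_s: 14.2
eef_pos: [0.5487, 0.1231, 0.1082]
ee_rot: [0.87, 0.492, -0.0, 0.0]
wrist_force: [-0.1, 0.9, 0.3]
grip_width: 0.0002
```

Run:
```python
from h import *
s=state(); p=s['eef_pos'];print(p,s['wrist_force'],R.from_quat(s['ee_rot']).as_matrix()[:,0]); v=p[:2]-[.623,.2138]; print(np.linalg.norm(v),np.degrees(np.arctan2(v[1],v[0])))
c=cam('top'); cv2.imwrite('pics/t7.png',cv2.resize(c['frame'][110:260,200:400,::-1],None,fx=4,fy=4,interpolation=cv2.INTER_CUBIC))
```

```text
[0.54870147 0.12313969 0.10817231] [-0.09952691  0.87052258  0.2545389 ] [ 5.15513117e-01  8.56881682e-01 -9.83947163e-05]
0.11721588743259179 -129.33552761386207
```

View pics/t7.png

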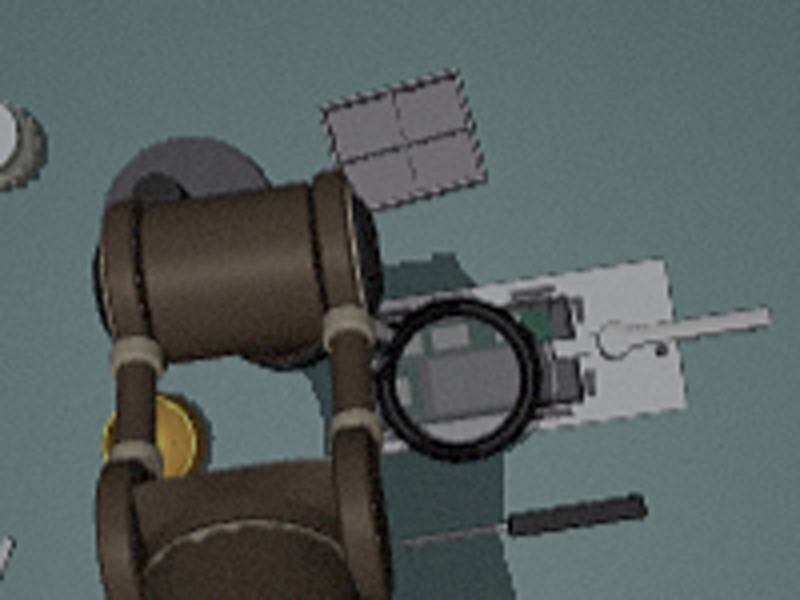

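```bash
cat >> l.py <<'E'
def fit(c,x0,y0,h=26):
    f=cv2.cvtColor(c['frame'],cv2.COLOR_RGB2GRAY).astype(np.float32)
    f=cv2.GaussianBlur(f,(0,0),.7); best=None
    Y,X=np.mgrid[0:400,0:640]
    for u in np.arange(x0-3,x0+3.1,.25):
        for v in np.arange(y0-3,y0+3.1,.25):
            d=np.hypot(X-u,Y-v); m=f[(d>16.9)&(d<19.4)].mean()
            if best is None or m<best[0]: best=(m,u,v)
    print(best); rep(c,best[1],best[2],0,0,1); return best
E
python3 - <<'E'
from l import *
c=cam('top'); rep(c,461,380); fit(c,200+461/4,110+380/4)
E
```

```text
lens [0.5106 0.0261] r 0.2188 ang -120.91 target -116.31 left deg 4.6
(np.float32(23.089508), np.float64(314.75), np.float64(205.0))
lens [0.5097 0.0264] r 0.219 ang -121.16 target -116.31 left deg 4.85
```

Emit:
move_arm(
  plan=[
    [0, -0.0003, 0.0031, 0, 0, 0, -1.5],
    [0, -0.0003, 0.0031, 0, 0, 0, -1.5],
    [0, -0.0002, 0.0021, 0, 0, 0, -1],
    [0, 0, 0, 0, 0, 0, 0],
    [0, 0, 0, 0, 0, 0, 0],
  ],
)

```text
time_s: 14.8
eef_pos: [0.5558, 0.1183, 0.1082]
ee_rot: [0.853, 0.522, 0.0, 0.0]
wrist_force: [0.7, 0.6, 0.6]
grip_width: 0.0
```

Run:
```python
from l import *
s=state(); print(s['eef_pos'],s['wrist_force'])
c=cam('top'); fit(c,317,203)
import pickle
c0=pickle.load(open('top0.pkl','rb'))
```

```text
[0.55578327 0.11826359 0.10823854] [0.68168752 0.604014   0.61497789]
(np.float32(25.064785), np.float64(317.25), np.float64(200.0))
lens [0.5222 0.0201] r 0.2183 ang -117.5 target -116.31 left deg 1.18
```

Run:
```python
from l import *
c=cam('top'); fit(c,317.5,200)
cv2.imwrite('pics/t8.png',cv2.resize(c['frame'][110:260,200:400,::-1],None,fx=4,fy=4,interpolation=cv2.INTER_CUBIC))
```

```text
(np.float32(23.386333), np.float64(318.25), np.float64(199.0))
lens [0.5247 0.0176] r 0.2194 ang -116.61 target -116.31 left deg 0.3
```

View pics/t8.png

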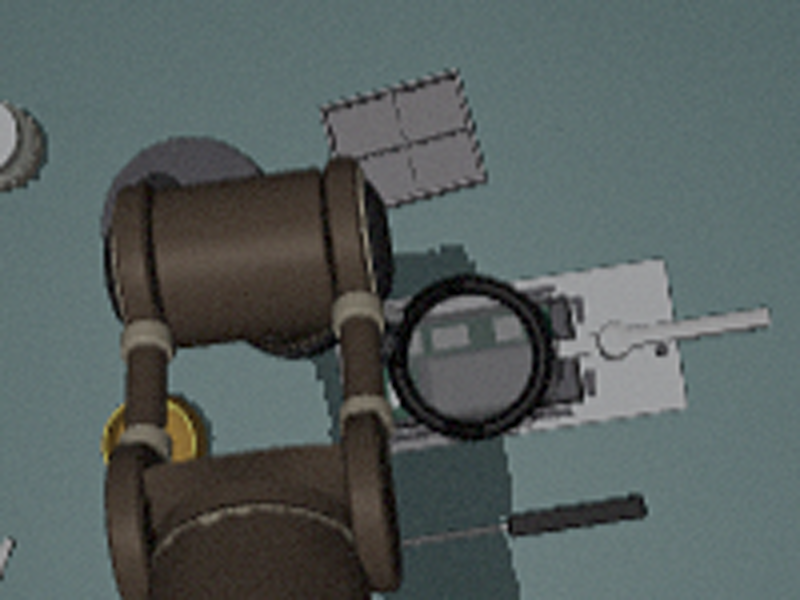

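Emit:
move_arm(
  plan=[
    [0, 0, -0.005, 0, 0, 0, 0],
    [0, 0, -0.02, 0, 0, 0, 0],
    [0, 0, -0.025, 0, 0, 0, 0],
    [0, 0, 0, -0.04, 0, 0, 0],
    [0, 0, 0, -0.04, 0, 0, 0],
    [0, 0, 0, -0.045, 0, 0, 0],
    [0, 0.02, -0.04, 0, 0, 0, 0],
    [0, 0.02, -0.04, 0, 0, 0, 0],
    [0, 0.02, -0.04, 0, 0, 0, 0],
    [0, 0.02, -0.04, 0, 0, 0, 0],
    [0, 0.02, -0.04, 0, 0, 0, 0],
    [0, 0, 0, 0, 0, 0, 0],
    [0, 0, 0, 0, 0, 0, 0],
  ],
)

```text
time_s: 16.2
eef_pos: [0.3774, 0.3217, 0.2333]
ee_rot: [0.852, 0.524, 0.0, 0.0]
wrist_force: [0.6, -0.7, 0.1]
grip_width: 0.0003
```

Run:
```python
from l import *
s=state(); print(s['eef_pos'],s['wrist_force'])
c=cam('top'); fit(c,318,199)
cv2.imwrite('pics/t9.png',cv2.resize(c['frame'][110:310,120:520,::-1],None,fx=2,fy=2,interpolation=cv2.INTER_CUBIC))
cs=cam('scene'); cv2.imwrite('pics/s9.png',cv2.resize(cs['frame'][130:280,200:400,::-1],None,fx=4,fy=4,interpolation=cv2.INTER_CUBIC))
for n in ['phone','lens_center']: print(n,[(round(r['p'],2),r['bbox']) for r in regions_of(n,'scene')][:2])
```

```text
[0.37737257 0.32165566 0.233317  ] [ 0.55984921 -0.74793734  0.12178461]
(np.float32(26.797165), np.float64(318.5), np.float64(199.0))
lens [0.5247 0.017 ] r 0.22 ang -116.54 target -116.31 left deg 0.23
phone [(0.93, [280.8, 198.2, 330.7, 232.0])]
lens_center [(0.72, [288.0, 176.0, 361.0, 248.5])]
```

View pics/t9.png

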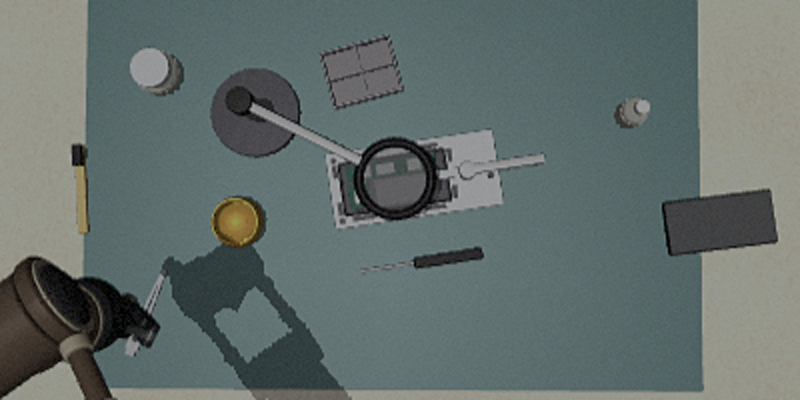

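View pics/s9.png

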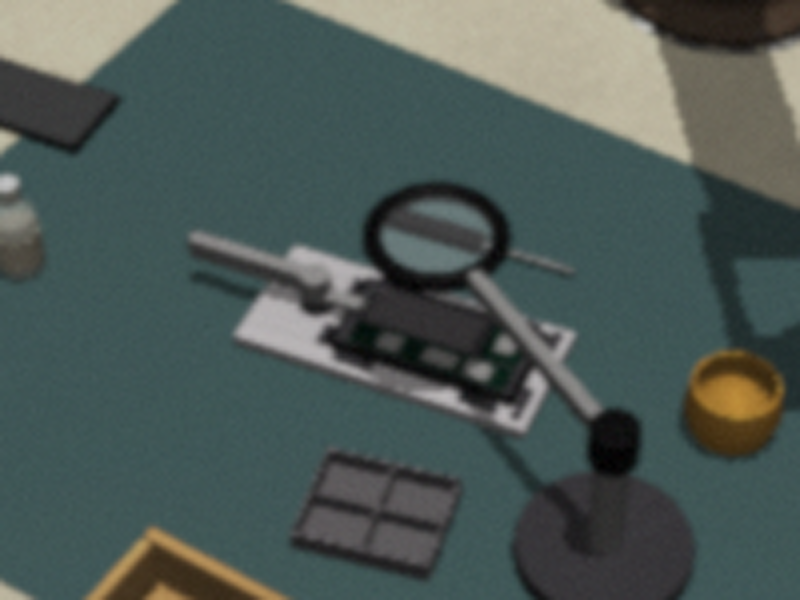

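Run:
```python
from h import *
import pickle
c=pickle.load(open('scene0.pkl','rb'))
P=[at(c,230+u/3.4,170+v/3.4,.02)[:2] for u,v in [(187,150),(212,104),(357,140),(333,197)]]
print(np.round(P,4),np.mean(P,0))
print('lens',at(c,200+437/4,130+237/4,.124)[:2])
t=pickle.load(open('top0.pkl','rb'))
from rig import regions_of
for r in regions_of('phone','scene')[:1]:
    m=r['region'].astype(np.uint8); q=cv2.boxPoints(cv2.minAreaRect(cv2.findNonZero(m))); ys,xs=np.nonzero(m); print(at(c,xs.mean(),ys.mean(),.02)[:2])
```

```text
[[ 0.5687 -0.037 ]
 [ 0.5107 -0.049 ]
 [ 0.4795  0.0828]
 [ 0.5474  0.0984]] [0.52657003 0.02380583]
lens [0.5301405  0.02349107]
[0.53576184 0.02462751]
```

```bash
python3 -c "
from rig import hand_in; print(hand_in())"
```

```text
the job is handed in; nothing more can be done
None
```

The latch is closed and the magnifier is over the phone. I handed the job in at about 16.5 s with the arm clear of everything.

- **Latch:** I pushed the lever clockwise with the shut fingers until it hit its stop. The force rose from near zero to about 15 N and the lever stopped turning. The wrist picture showed the lever in line with the holder and the tongue over the phone's end.
- **Magnifier:** I then swung the arm round and nudged it into place. The top camera puts the lens centre about 4–5 mm from the middle of the phone. Nearly all of that is along the arm, which pushing cannot change; the angle left to go was about 0.2°. The lens did not move when I pulled back.
- **Disagreement:** the scene camera puts the lens about 4 mm off, but to the other side. The two cameras therefore agree only to within several millimetres. I took the phone's middle from corners picked by eye. A rough scene-camera check using the network's outline of the phone, part of which was hidden, came out about 9 mm from the hand-picked middle, so I did not use it.
- **Other items:** in the last top picture the phone sits in its guides. The loose items look unmoved by eye; I did not measure them. The arm partly covered the tweezers in that picture.

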